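Open the ratchet jaw of a vanity rack

TASK

Make room in the vanity rack: with the fingertips, press down the thumb release on top of the sliding jaw and, keeping it pressed, push the jaw by its thumb rest back along the bar, away from the fixed cheek, until it is fully home against the end block; then let the release spring back up and leave the rack clear. Only press and push: do not pinch the jaw, so keep off the outer face of the thumb rest. Leave the hatpin holder, pillbox, ring tray and button hook standing or lying where they are.

Things in the scene. Friction and masses are not known exactly. Their poses are not given: they have to be found in the camera images.
- rack: Rack screwed to the counter: wooden base 150 x 380 x 8 mm (x, y, z), origin at the centre of its underside, z up, +y = opening direction. Silver-coloured serrated bar, 14 mm wide, top at z = 40 mm, along y at x = -45 mm (the robot's side). Fixed wooden cheek at y = -178 mm: 140 mm wide, 12 mm thick, up to z = 81 mm.
- end_block (a point): Middle of the top edge of the brass end block's inner face, which stops the jaw at the bar's +y end: at rack x = -45, y = 172, z = 49 mm. The block is 44 mm wide (x) and 12 mm thick (y).
- jaw (a joint): Jaw travel along rack +y, m: 0 nearest the cheek, 0.17 home at the end block; starts at 0.02 to 0.08. Brass carriage on the bar, 44 x 60 mm (x, y), top z = 45 mm, centre at rack x = -45 mm, y = -30 mm + travel; wooden jaw board on its +x side, up to z = 78 mm. Ratchet: cannot go towards the end block (but can click towards the cheek) unless the release is held down; no teeth in the last 15 mm. Friction 2 N.
- release (a joint): How far the thumb release is pressed down, m: 0 up (locked), 0.012 bottom. The ratchet is free from 0.005 on. The pad may start up to 4 mm down, where the pawl rests on a tooth. A spring pushes it back up with about 3.5 N at the top, 7.7 N at the bottom; it does not stay down by itself.
- pad_top (a point): Centre of the top of the thumb release, a flat silver-coloured ribbed pad 36 x 40 mm (rack x, y) above the carriage, 62 mm over the counter when up, at rack x = -45 mm, y = -32 mm + jaw travel. It goes straight down when pressed and travels with the jaw.
- thumb_rest (a point): Middle of the top edge of the inner face of the thumb rest: upright brass plate on the carriage, 44 mm wide (rack x), 9 mm thick (y), top 86 mm over the counter. The inner face looks to rack -y and is 24 mm beyond the pad's centre, on the end block's side; it reaches down past the pad, so a fingertip pressing the pad can push against it.
- rest_back (a point): Centre of the outer face (44 mm wide, 44 mm high) of the thumb rest, towards the end block, 9 mm beyond the inner face. Not to be touched: that would be a pinch.
- hatpin_holder: Rose-glazed porcelain hatpin holder, round, 56 mm wide, 92 mm high, loose on the rack's base between cheek and jaw board; origin at the centre of its foot. A bystander.
- pillbox: Round cobalt enamel pillbox, 49 mm wide, 29 mm high, loose on the rack's base between hatpin holder and jaw board; origin at the centre of its foot. A bystander.
- ring_tray: Cut-crystal ring tray, a round glass dish 90 mm wide, 22 mm high, on the counter beyond the rack; origin at the centre of its underside. A bystander.
- button_hook: Silver button hook, 147 mm long, 12 mm high, lying along its own x on the counter on the robot's side of the rack; origin near its middle, on the counter. A bystander.

How it is judged (in metres and radians):
On the way, in this order (a step that is already met when the one before it is completed fails the run):
1. the release is pressed down by 6 mm or more, before the jaw has gone far (value of joint release above 0.006 m and value of joint jaw below 0.13 m), for 0.1 s.
2. the jaw is pushed home (within 8 mm of the end block) (value of joint jaw above 0.162 m), for 0.1 s.
At the end, for the whole second after the job is handed in: The jaw is home, within 8 mm of the end block; the release has sprung back to within 3 mm of fully up; every bystander is within 20 mm of where it began and the hatpin holder is upright (value of joint jaw above 0.162 m and value of joint release below 0.003 m and distance of each of hatpin_holder, pillbox, ring_tray, button_hook from where it was at the start of the episode below 0.02 m and angle between hatpin_holder's own z axis and vertical below 0.2 rad); the robot touches nothing.
It fails at once if the hatpin holder is pushed or lifted more than 30 mm from its place (distance of hatpin_holder from where it was at the start of the episode above 0.03 m).
It fails at once if the pillbox is pushed or lifted more than 30 mm from its place (distance of pillbox from where it was at the start of the episode above 0.03 m).
It fails at once if the ring tray is pushed or lifted more than 30 mm from its place (distance of ring_tray from where it was at the start of the episode above 0.03 m).
It fails at once if the button hook is pushed or lifted more than 30 mm from its place (distance of button_hook from where it was at the start of the episode above 0.03 m).
It fails at once if the outer face of the thumb rest is gripped (over 3 N): the jaw is pinched, not pushed (contact force between the fingers and jaw_c2 above 3 N).
It also fails if it takes over 32 s, if anything falls off the work surface, if the arm or the gripper's body presses on something with over 40 N, if the wrist force passes 120 N, or if a joint passes its speed limit or range.

ROBOT

A 7-joint arm with a two-finger parallel gripper is mounted at the origin on the work surface. World frame = base frame: x ahead of the robot, y to its left, z up, the work surface at z = 0. Lengths are in m, angles in degrees, forces in N, time in s.
With the tool pointing down it reaches from about 0.425 to 0.875 m from the base axis. Payload 4.7 kg.
Tool frame: the origin (TCP) lies on the centre line of the jaws, within the pads' length; the fingertips stand 8 mm ahead of it and the grasp point (between the pads) lies 11 mm behind it; z points along the fingers, y is the direction in which the jaws open and shut (so a half turn about z gives the same grasp; the last joint's range is limited). The gripper opens to 87 mm and grips with 3 to 60 N. Pads are 19 mm wide; open, the fingers measure 117 mm over their backs; the gripper's body (75 mm by 190 mm) begins 51 mm behind the grasp point.
Start: joints at [-70.01, 18.392, -4.016, 83.108, 1.295, 78.541, -3.26], TCP at [0.214, 0.614, 0.231] pointing down, gripper open.
Joint ranges: [-163.93, 163.93], [-17.29, 119.83], [-79.2, 71.16], [3.27, 140.29], [-89.18, 269.18], [5.43, 117.66], [-154.24, 154.24]. Speed limits (degrees/s): [147.25, 147.25, 180, 180, 180, 180, 180].

INTERFACE

Orientations are given as [roll, pitch, yaw] about the fixed x, y, z axes, in that order (R = Rz(yaw) Ry(pitch) Rx(roll)).
In Python, from cell import env gives the robot as it stands. The module is installed in compiled form; this text tells all that it offers.
- The arm moves only by the tool move_arm, never from a script. Its argument "steps" is a list of rows, each a list of 2 entries, a list of its own where there are three numbers: the shift along the tool's x, y, z in m, then the turn about the tool's z in rad. A call has 1 to 20 rows; each row is the pose to reach, as a shift and turn from the pose commanded when the call began, along the tool's axes at that moment; what a row does not reach only later rows make up. A row lasts 1/8 s, in which the tool goes at most 62.5 mm and 10.7 degrees, less where a joint would pass 70% of its speed; a pose out of reach is approached as far as the arm can. A call with a gripper value outside its range is refused whole. "hand" is the closure, from -1 (fully open) to 1 (shut), set as the call begins (left out, the last holds). The fingers move at their own pace and stop on an object; "squeeze" is the grip in N (left out, the last holds). Time passes only in rows, so rows that repeat a pose let the fingers close. It gives the time, the measured TCP pose, the force and the opening at its end, in the units of the state.
- env.get_obs(): the state, without advancing time (a new reading comes with each control period).
- env.read_camera(name): name is "scene" or "top"; returns (picture, depth): 400x640x3 uint8, red, green, blue; 400x640 float32, m along the optical axis (not along the pixel's ray), 0 where there is no reading.
- env.calibration(name): a dict with "intrinsics" (3x3 intrinsics, pixels), "D" ([k1, k2, p1, p2, k3] as OpenCV has them; the pictures are not rectified), "position" and "orientation" of the camera in the world. Camera axes: x right, y up, looking along -z (the intrinsics and any distortion apply to the point x, -y, -z); pixel columns grow to the right and rows downward; lengths in m; the calibration is good to about 2 mm. A picture is of the moment at which its call begins. calibration takes no time and is no camera call.
- env.sign_off(): hands the job in, once; it reports no verdict.
Trained networks look in the newest picture that a camera, given by its name, has taken for a name from the list of things; names that differ only in an ending like _2 or _b are one class to them, and where a whole thing is asked for, a point or a joint stands for the part that bears it (a point fixed in the world has none). Each returns a list of dicts, best first, with "conf" (0 to 1); they miss things now and then, are a little off and sometimes report something else, mostly with a low value. They report only what shows in the picture. A call takes as long as a camera call.
- env.cut_out(camera, query): "region" (400x640 bool, what is visible of it) and "uv" ([column, row] in pixels, amid what is visible of it).
The state is a dict: "time_s": time; "qpos": joint angles; "joint_velocities": joint speeds; "effort": joint torques, N m; "tool_pos": TCP position; "tool_rot": TCP orientation; "force": force on the tool from outside, world axes, zero at the start; "wrist_torque": the same for the moment, N m; "grip_width": finger opening in m.
Only numpy, scipy, OpenCV 4.12 (cv2) and the standard library are available. Lean on these libraries where they do the work, as an engineer would, in place of code of your own. Each camera call takes 0.05 s, during which the arm holds its last target. There are 200 camera calls.

## Working session

There is one attempt and no reset: what is moved stays moved. The work goes in short steps, Python scripts to look and compute and a tool call to move; the robot and the scene stay as the last step left them, time stands still between calls to the robot, and variables do not carry over. Pictures are saved under pics/ and viewed, about 8 in all and at most 12, crops included, and the job is handed in when it is done.

Besides the shell and the picture viewer there is one more tool, called after "Call:" as a command line: name --argument value ..., lists and objects as JSON in quotes. move_arm: Moves the arm, as the interface text tells. Its arguments: {"type":"object","properties":{"steps":{"type":"array"},"hand":{"type":"number"},"squeeze":{"type":"number"}},"required":["steps"]}

```bash
mkdir -p pics; cat > h.py <<'E'
import numpy as np, cv2
from scipy.spatial.transform import Rotation as R
from cell import env
def cam(n):
    c=env.calibration(n); o=np.array(c["orientation"],float)
    Rm=o if o.shape==(3,3) else (R.from_euler('xyz',o,degrees=True).as_matrix() if o.size==3 else None)
    return np.array(c["intrinsics"]),np.array(c["D"],float),np.array(c["position"]),Rm
def world(n,uv,d):
    K,D,p,Rm=cam(n); uv=np.array(uv,float).reshape(-1,1,2)
    xy=cv2.undistortPoints(uv,K,D)[:,0]; d=np.ravel(d)
    return p+np.c_[xy[:,0]*d,-xy[:,1]*d,-d]@Rm.T
def pix(n,P):
    K,D,p,Rm=cam(n); q=(np.atleast_2d(P)-p)@Rm; q[:,1:]*=-1
    return cv2.projectPoints(q,np.zeros(3),np.zeros(3),K,D)[0][:,0]
E
python3 - <<'E'
from h import *
s=env.get_obs();print(s)
for n in("scene","top"):
    print(env.calibration(n))
    im,d=env.read_camera(n); cv2.imwrite(f"pics/{n}0.png",im[:,:,::-1]); np.save(n+"0.npy",d)
    for q in("rack","jaw","pad_top","thumb_rest","release","hatpin_holder","pillbox","ring_tray","button_hook"):
        for r in env.cut_out(n,q)[:2]:
            m=r["region"]&(d>0); v,u=np.nonzero(m)
            if len(u)==0: print(n,q,r["conf"],r["uv"],"nodepth");continue
            W=world(n,np.c_[u,v],d[m])
            print(n,q,round(r["conf"],2),r["uv"],len(u),W.mean(0).round(3),np.percentile(W,[2,98],axis=0).round(3).tolist())
E
```

```text
{'time_s': 0.0, 'qpos': array([-70.00957714,  18.43942858,  -4.01606833,  83.17641156,
         1.29585459,  78.54101037,  -3.26015503]), 'joint_velocities': array([-0.02075572, -0.01005058, -0.0266348 , -0.03346522, -0.08410377,
        0.03446062, -0.00975232]), 'effort': array([-4.45822079e-04, -4.91301155e+01, -4.04478852e-01, -3.12523699e+01,
       -6.41467050e-02,  4.37637186e-02,  1.58241860e-04]), 'tool_pos': array([0.21344214, 0.61337102, 0.22944418]), 'tool_rot': array([-1.79888446e+02,  6.51614363e-03,  1.60819892e+02]), 'force': array([0.37026122, 0.55413564, 0.17694593]), 'wrist_torque': array([-0.02086068, -0.00162151, -0.0159643 ]), 'grip_width': 0.08687260243515675}
{'intrinsics': array([[445.40206571,   0.        , 325.19012576],
       [  0.        , 445.40206571, 201.91345604],
       [  0.        ,   0.        ,   1.        ]]), 'D': array([-0.11892909,  0.        ,  0.        ,  0.        ,  0.        ]), 'position': array([0.95502788, 0.60981575, 0.5052526 ]), 'orientation': array([ 57.56339682,  -1.30433055, 145.42286667])}
scene rack 0.97 [287.7, 218.0] 9829 
[... 1498 characters left out ...]
0.04, 0.047], [0.574, -0.001, 0.066]]
top hatpin_holder 0.96 [439.8, 178.2] 894 [ 0.61  -0.185  0.072] [[0.589, -0.209, 0.016], [0.635, -0.168, 0.101]]
top pillbox 0.9 [400.6, 190.1] 479 [ 0.6   -0.125  0.034] [[0.581, -0.148, 0.021], [0.622, -0.104, 0.039]]
top pillbox 0.26 [358.8, 195.6] 13231 [ 0.592 -0.044  0.022] [[0.518, -0.228, 0.007], [0.673, 0.129, 0.083]]
top ring_tray 0.78 [359.0, 121.4] 1422 [ 0.738 -0.043  0.016] [[0.698, -0.082, 0.006], [0.775, -0.003, 0.025]]
top ring_tray 0.39 [399.8, 187.8] 536 [ 0.6   -0.125  0.032] [[0.579, -0.149, 0.009], [0.625, -0.104, 0.039]]
top button_hook 0.68 [391.3, 268.1] 310 [ 0.451 -0.098  0.01 ] [[0.425, -0.151, 0.001], [0.483, -0.019, 0.015]]
```

```bash
python3 - <<'E'
from h import *
im=cv2.imread("pics/top0.png"); cv2.imwrite("pics/top0c.png",cv2.resize(im[90:310,210:480],None,fx=2.9,fy=2.7))
im=cv2.imread("pics/top0.png");d=np.load("top0.npy")
# bright top surfaces: rest top & base yaw
v,u=np.nonzero(d>0);W=world("top",np.c_[u,v],d[v,u])
def box(name,zl,zh,xl,xh,yl,yh):
    s=(W[:,2]>zl)&(W[:,2]<zh)&(W[:,0]>xl)&(W[:,0]<xh)&(W[:,1]>yl)&(W[:,1]<yh)
    r=cv2.minAreaRect(W[s,:2].astype(np.float32)*1000); print(name,s.sum(),r,W[s].mean(0).round(4))
box("rest top",.081,.092,.5,.6,-.06,.06)
box("pad",.052,.07,.525,.58,-.045,.006)
box("cheek",.074,.09,.5,.7,-.28,-.19)
box("endblock",.043,.055,.5,.6,.09,.2)
s=(W[:,2]>.004)&(W[:,2]<.013)&(W[:,0]>.5)&(W[:,0]<.7); r=cv2.minAreaRect(W[s,:2].astype(np.float32)*1000);print("base",r)
E
```

```text
rest top 135 ((568.897216796875, -10.208114624023438), (36.19565963745117, 78.19943237304688), 36.588016510009766) [0.5564 0.0064 0.0867]
pad 425 ((558.0341796875, -21.855815887451172), (42.50831604003906, 45.25288772583008), 85.13780975341797) [ 0.5538 -0.0203  0.0631]
cheek 565 ((583.4574584960938, -210.85731506347656), (49.083126068115234, 137.09474182128906), 85.5807113647461) [ 0.5809 -0.227   0.0813]
endblock 166 ((563.6724853515625, 114.59626007080078), (41.27786636352539, 42.057037353515625), 83.96989440917969) [0.5651 0.1269 0.0493]
base ((599.9185180664062, 3.76007080078125), (199.8065185546875, 1403.8907470703125), 0.021586325019598007)
```

View pics/top0c.png

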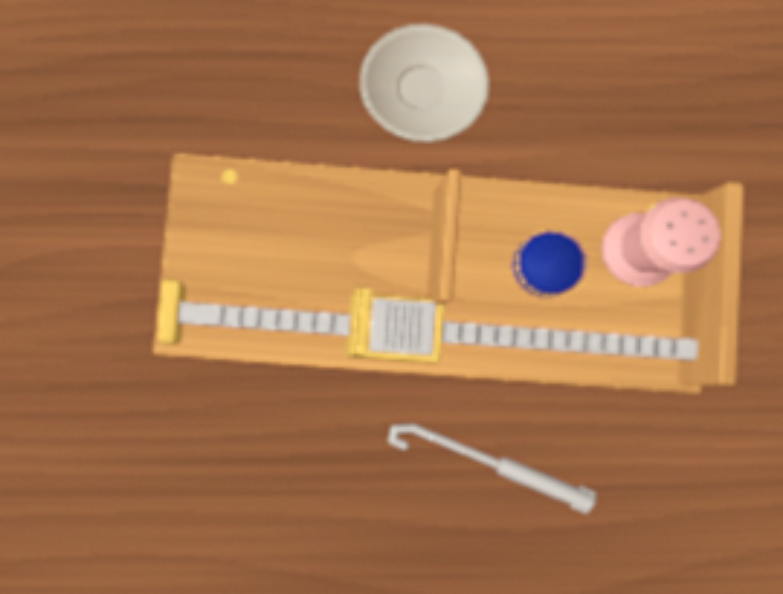

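View pics/scene0.png

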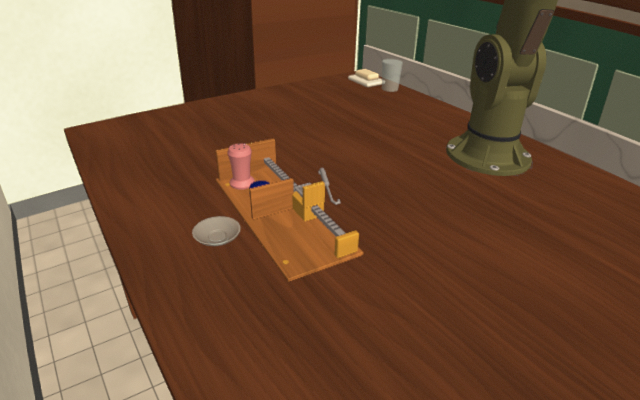

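```bash
cat >> h.py <<'E'
def shift(target,yaw_to=None):
    s=env.get_obs(); Rm=R.from_euler('xyz',s["tool_rot"],degrees=True).as_matrix()
    print(s["time_s"],s["tool_pos"].round(4),s["tool_rot"].round(2),s["force"].round(2),s["qpos"].round(1))
    print("shift",(Rm.T@(np.array(target)-s["tool_pos"])).round(4), "tool y ang",np.degrees(np.arctan2(Rm[1,1],Rm[0,1])).round(2))
E
python3 -c "
from h import *
shift([.555,-.015,.15])"
```

```text
1.0 [0.2136 0.6139 0.2306] [179.99   0.   160.82] [0.18 0.5  0.25] [-70.   18.4  -4.   83.1   1.3  78.5  -3.3]
shift [-0.5291 -0.4818  0.0806] tool y ang 70.82
```

Call:
move_arm --hand 1 --squeeze 20 --steps '[[[-0.038, -0.034, 0], 0.094], [[-0.076, -0.069, 0], 0.188], [[-0.113, -0.103, 0], 0.281], [[-0.151, -0.138, 0], 0.375], [[-0.189, -0.172, 0], 0.469], [[-0.227, -0.206, 0], 0.563], [[-0.265, -0.241, 0], 0.656], [[-0.302, -0.275, 0], 0.75], [[-0.34, -0.31, 0], 0.844], [[-0.378, -0.344, 0], 0.938], [[-0.416, -0.379, 0], 1.032], [[-0.454, -0.413, 0.02], 1.125], [[-0.491, -0.447, 0.05], 1.219], [[-0.529, -0.482, 0.08], 1.313], [[-0.529, -0.482, 0.08], 1.313], [[-0.529, -0.482, 0.08], 1.313], [[-0.529, -0.482, 0.08], 1.313]]'

```text
time_s: 3.12
tool_pos: [0.5552, -0.0133, 0.1514]
tool_rot: [179.9, -0.1, 85.8]
force: [-0.7, -0.7, -0.4]
grip_width: 0.0004
```

```bash
python3 - <<'E'
from h import *
shift([.555,-.015,.15])
a,_=env.read_camera("scene");b,d=env.read_camera("top")
a=cv2.resize(a[100:280,200:400],None,fx=3,fy=3);b=cv2.resize(b[120:280,260:440],None,fx=1,fy=1)
cv2.imwrite("pics/hov_s.png",a[:,:,::-1])
for r in env.cut_out("scene","thumb_rest")[:1]+env.cut_out("scene","hatpin_holder")[:1]: print(r["conf"],r["uv"])
E
```

```text
3.125 [ 0.5552 -0.0133  0.1514] [ 1.7992e+02 -8.0000e-02  8.5750e+01] [-0.74 -0.7  -0.44] [-30.4  10.7  32.5 103.8  -6.3  67.2  -0.2]
shift [-0.0017 -0.      0.0014] tool y ang -4.25
0.67 [285.5, 199.9]
0.6 [238.3, 164.3]
```

View pics/hov_s.png

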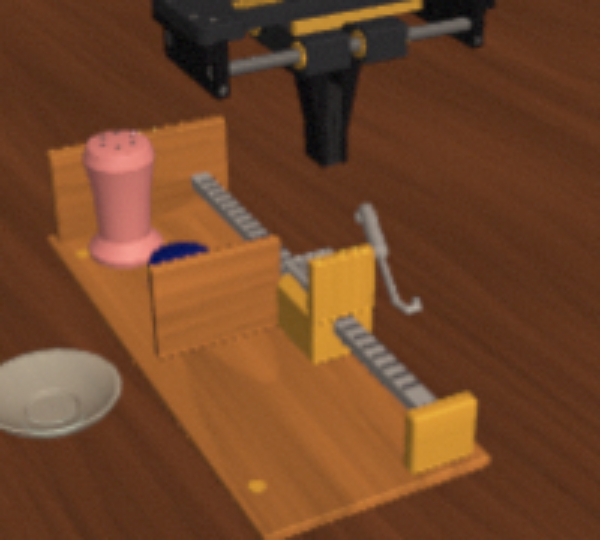

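Call:
move_arm --steps '[[[-0.001, 0, 0.03], 0], [[-0.001, 0, 0.06], 0], [[-0.001, 0, 0.073], 0], [[-0.001, 0, 0.08], 0], [[-0.001, 0, 0.084], 0], [[-0.001, 0, 0.088], 0], [[-0.001, 0, 0.091], 0], [[-0.001, 0, 0.091], 0], [[-0.001, 0, 0.091], 0]]'

```text
time_s: 4.45
tool_pos: [0.5551, -0.0159, 0.0607]
tool_rot: [180.0, -0.1, 85.6]
force: [-3.5, 0.0, 6.3]
grip_width: 0.0004
```

Call:
move_arm --steps '[[[0.004, -0.001, 0.001], 0], [[0.008, -0.001, 0.001], 0], [[0.012, -0.001, 0.001], 0], [[0.018, -0.001, 0.001], 0], [[0.024, -0.001, 0.001], 0], [[0.032, -0.001, 0.001], 0], [[0.04, -0.001, 0.001], 0], [[0.04, -0.001, 0.001], 0]]'

```text
time_s: 5.45
tool_pos: [0.5583, 0.0243, 0.0602]
tool_rot: [179.8, -0.1, 85.6]
force: [-1.8, 0.4, 7.5]
grip_width: 0.0
```

```bash
python3 - <<'E'
from h import *
shift([.555,-.015,.15])
a,_=env.read_camera("scene")
a=cv2.resize(a[100:280,200:400],None,fx=3,fy=3)
cv2.imwrite("pics/p1.png",a[:,:,::-1])
E
```

```text
5.45 [0.5583 0.0243 0.0602] [ 1.7984e+02 -6.0000e-02  8.5620e+01] [-1.85  0.39  7.54] [-31.6  17.2  30.4 108.2 -10.3  57.1  -1.1]
shift [-0.0393 -0.     -0.0899] tool y ang -4.38
```

View pics/p1.png

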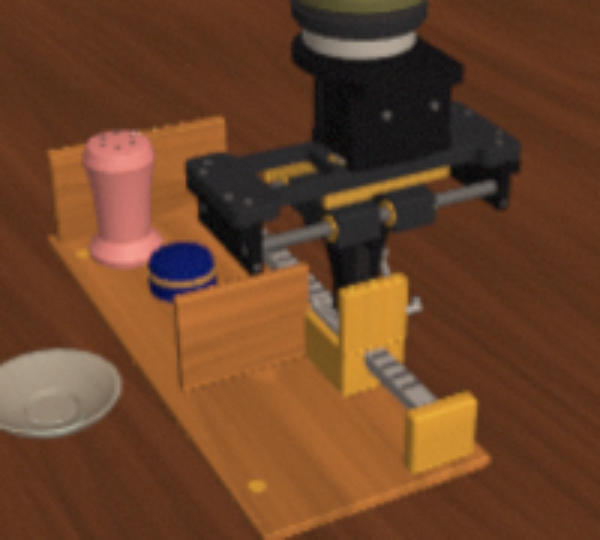

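Call:
move_arm --steps '[[[0.006, 0, 0], 0], [[0.014, 0, 0], 0], [[0.022, 0, 0], 0], [[0.03, 0, 0], 0], [[0.038, 0, 0], 0], [[0.046, 0, 0], 0], [[0.054, 0, 0], 0], [[0.06, 0, 0], 0], [[0.065, 0, 0], 0], [[0.069, 0, 0], 0], [[0.072, 0, 0], 0], [[0.072, 0, 0], 0]]'

```text
time_s: 7.0
tool_pos: [0.5642, 0.0945, 0.0603]
tool_rot: [179.8, 0.0, 85.6]
force: [-1.7, -2.5, 6.9]
grip_width: 0.0004
```

Call:
move_arm --steps '[[[0.002, 0, 0], 0], [[0.004, 0, 0], 0], [[0.006, 0, 0], 0], [[0.008, 0, 0], 0], [[0.008, 0, 0], 0]]'

```text
time_s: 7.62
tool_pos: [0.5652, 0.1011, 0.0604]
tool_rot: [179.7, 0.1, 85.5]
force: [-0.5, -5.6, 7.8]
grip_width: 0.0004
```

```bash
python3 - <<'E'
from h import *
a,_=env.read_camera("scene")
a=cv2.resize(a[130:280,220:400],None,fx=4,fy=4)
cv2.imwrite("pics/p2.png",a[:,:,::-1])
E
```

```text
(no output)
```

View pics/p2.png

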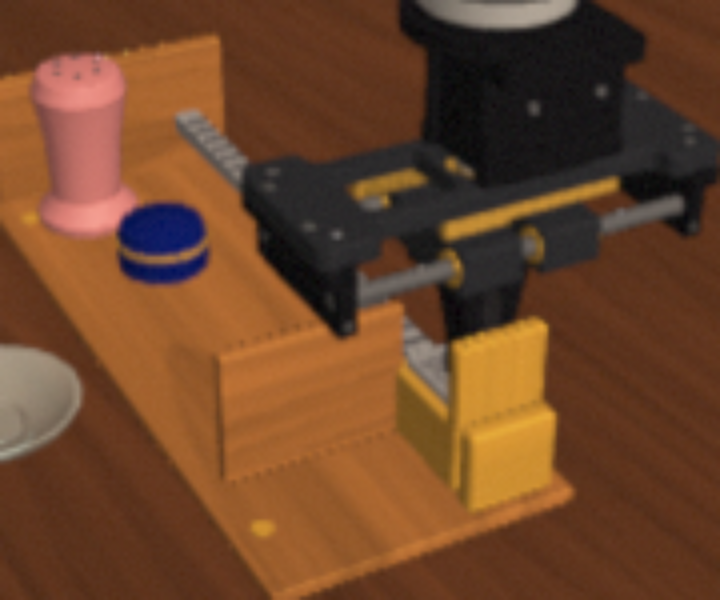

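Call:
move_arm --steps '[[[0.002, 0, 0], 0], [[0.004, 0, 0], 0], [[0.006, 0, 0], 0], [[0.006, 0, 0], 0]]'

```text
time_s: 8.18
tool_pos: [0.5652, 0.1013, 0.0605]
tool_rot: [179.8, 0.5, 85.3]
force: [-3.4, -14.4, 10.8]
grip_width: 0.0005
```

Call:
move_arm --steps '[[[-0.002, 0, 0], 0], [[-0.004, 0, 0], 0], [[-0.005, 0, -0.004], 0], [[-0.005, 0, -0.008], 0], [[-0.005, 0, -0.012], 0], [[-0.007, 0, -0.018], 0], [[-0.012, 0, -0.03], 0], [[-0.014, 0, -0.06], 0], [[-0.014, 0, -0.1], 0], [[-0.014, 0, -0.14], 0], [[-0.03, 0, -0.18], 0], [[-0.03, 0, -0.18], 0], [[-0.03, 0, -0.18], 0]]'

```text
time_s: 9.8
tool_pos: [0.561, 0.0802, 0.2388]
tool_rot: [180.0, -0.1, 85.6]
force: [-1.0, 1.0, -0.3]
grip_width: 0.0001
```

```bash
python3 - <<'E'
from h import *
shift([.555,-.015,.15])
a,da=env.read_camera("scene");b,db=env.read_camera("top")
cv2.imwrite("pics/e_s.png",cv2.resize(a[110:280,190:400],None,fx=3,fy=3)[:,:,::-1])
cv2.imwrite("pics/e_t.png",cv2.resize(b[90:310,210:480],None,fx=2.7,fy=2.7)[:,:,::-1])
for n,d in(("scene",da),("top",db)):
    for q in("pad_top","thumb_rest","hatpin_holder","pillbox","ring_tray","button_hook"):
        for r in env.cut_out(n,q)[:1]:
            m=r["region"]&(d>0); v,u=np.nonzero(m); W=world(n,np.c_[u,v],d[m])
            print(n,q,round(r["conf"],2),r["uv"],len(u),np.median(W,axis=0).round(3),W.mean(0).round(3))
E
```

```text
9.8 [0.561  0.0802 0.2388] [ 1.7998e+02 -7.0000e-02  8.5620e+01] [-0.99  0.95 -0.28] [-38.3   8.3  30.6  95.7  -4.4  77.2 -11.4]
shift [-0.0955  0.0012  0.0887] tool y ang -4.38
scene pad_top 0.16 [213.4, 230.5] 1093 [ 0.734 -0.052  0.014] [ 0.735 -0.049  0.014]
scene thumb_rest 0.8 [311.0, 225.8] 2487 [0.595 0.065 0.052] [0.603 0.078 0.05 ]
scene hatpin_holder 0.64 [239.9, 165.1] 910 [ 0.621 -0.178  0.06 ] [ 0.619 -0.181  0.057]
scene pillbox 0.95 [262.0, 190.5] 392 [ 0.607 -0.114  0.028] [ 0.606 -0.116  0.026]
scene ring_tray 0.94 [214.9, 229.2] 1080 [ 0.734 -0.053  0.014] [ 0.735 -0.05   0.014]
scene button_hook 0.62 [320.5, 175.6] 146 [ 0.45  -0.104  0.007] [ 0.452 -0.094  0.007]
top pad_top 0.41 [404.9, 188.2] 333 [ 0.601 -0.132  0.036] [ 0.601 -0.132  0.037]
top hatpin_holder 0.81 [441.4, 178.5] 1041 [ 0.609 -0.185  0.092] [ 0.611 -0.188  0.069]
top pillbox 0.71 [404.5, 188.4] 309 [ 0.6   -0.132  0.036] [ 0.6   -0.132  0.036]
top button_hook 0.62 [407.9, 273.5] 95 [ 0.433 -0.143  0.012] [ 0.432 -0.142  0.011]
```

View pics/e_s.png

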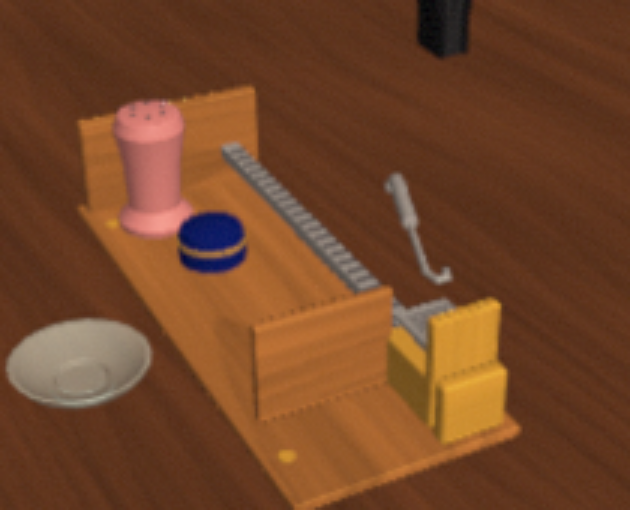

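View pics/e_t.png

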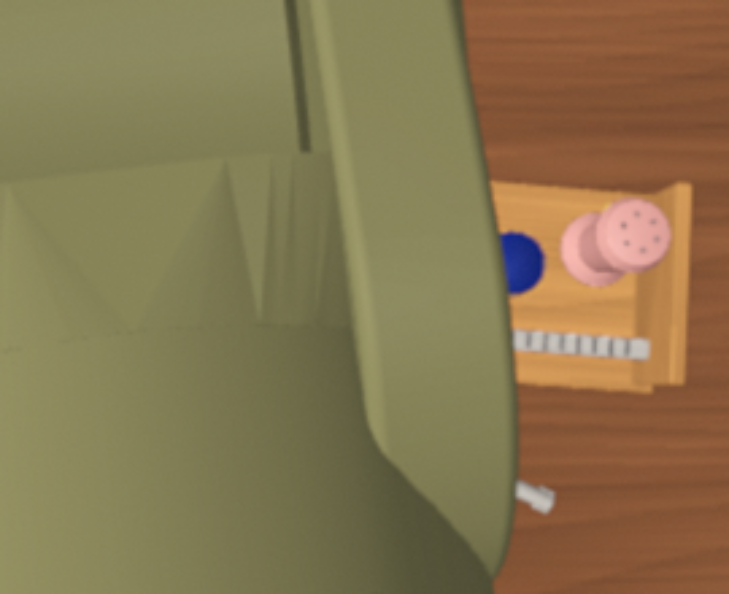

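Call:
move_arm --steps '[[[0.04, 0, 0], 0], [[0.09, 0, 0], 0], [[0.14, 0, 0], 0], [[0.19, -0.03, 0], 0], [[0.24, -0.06, 0], 0], [[0.29, -0.1, 0], 0], [[0.34, -0.13, 0], 0], [[0.39, -0.15, 0], 0], [[0.43, -0.15, 0], 0], [[0.43, -0.15, 0], 0], [[0.43, -0.15, 0], 0]]'

```text
time_s: 11.88
tool_pos: [0.4454, 0.5188, 0.2383]
tool_rot: [180.0, 0.1, 85.5]
force: [-0.3, -0.3, -0.1]
grip_width: 0.0007
```

```bash
python3 - <<'E'
from h import *
s=env.get_obs();print(s["time_s"],s["tool_pos"],s["force"])
b,d=env.read_camera("top")
cv2.imwrite("pics/f_t.png",cv2.resize(b[90:310,210:480],None,fx=2.9,fy=2.7)[:,:,::-1])
for q in("pad_top","thumb_rest","hatpin_holder","pillbox","ring_tray","button_hook"):
    for r in env.cut_out("top",q)[:1]:
        m=r["region"]&(d>0); v,u=np.nonzero(m); W=world("top",np.c_[u,v],d[m])
        print(q,round(r["conf"],2),r["uv"],len(u),np.median(W,axis=0).round(4),W.mean(0).round(3))
E
```

```text
11.875 [0.4453558  0.51881623 0.23827467] [-0.26407296 -0.34428777 -0.14317412]
pad_top 0.68 [439.4, 180.5] 937 [ 0.6093 -0.1838  0.0953] [ 0.61  -0.186  0.073]
thumb_rest 0.57 [293.6, 200.6] 1053 [0.5676 0.0854 0.0637] [0.574 0.086 0.065]
hatpin_holder 0.6 [437.6, 180.1] 963 [ 0.6108 -0.1834  0.0946] [ 0.611 -0.186  0.072]
pillbox 0.81 [396.6, 189.6] 494 [ 0.6003 -0.1233  0.0353] [ 0.6   -0.124  0.034]
ring_tray 0.65 [352.8, 118.0] 1412 [ 0.7406 -0.0429  0.0161] [ 0.74  -0.043  0.016]
button_hook 0.53 [395.0, 266.2] 310 [ 0.4448 -0.1152  0.0107] [ 0.447 -0.107  0.01 ]
```

View pics/f_t.png

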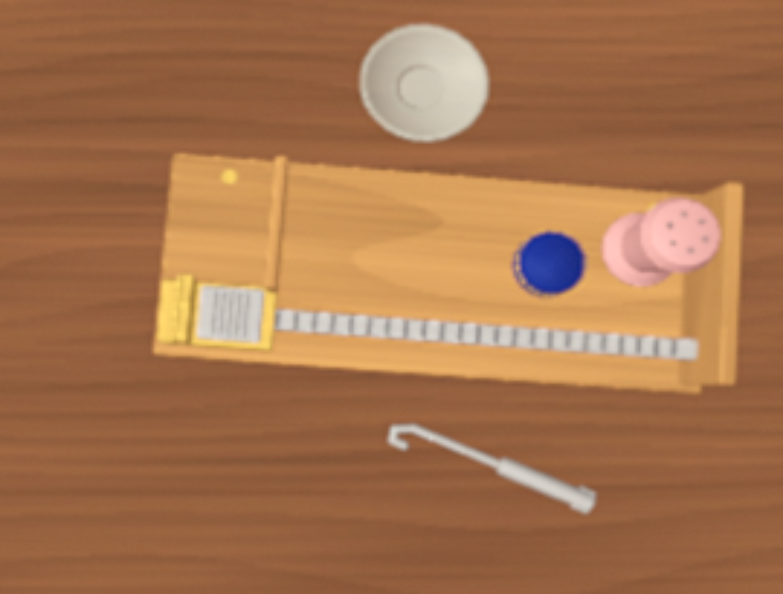

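```bash
python3 -c "
from cell import env
print(env.sign_off())"
```

```text
the job is handed in; nothing more can be done
None
```

The jaw is home against the end block and the release has been let go. I handed the job in at about 12 s of robot time; no verdict is reported.

**What I did:** With the gripper shut, I pressed the release about 9 mm by the spring force. I then pushed the thumb rest along the bar until it stalled against the end block at about 14 N. I lifted straight off and moved the arm well clear of the rack.

**Last checks:**
- **Jaw:** the final top picture shows the thumb rest against the end block.
- **Release:** the pad looks up in the pictures. The pad network found the hatpin holder instead, so I have no clean height for the pad alone. The jaw region as a whole, pad included, gave a median of 64 mm, against 62 mm for a raised pad.
- **Bystanders:** all four look the same as in the first top picture. The networks' positions agree within about 3 mm, except the button hook. Its reading shifted by up to 9 mm from a noisy outline, but it has not moved in the picture.
- **Arm:** the measured force on the tool was about zero once it was clear.

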